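# Roll a sample keg plug-up and chock it

## Task

The steel sample keg lies on its side and its red filler plug leans over to the right (seen from the robot), because its caked contents always roll it back that way. Fetch the loose yellow chock and gently push it, slope first, under the keg's right-hand, low side, so that the keg rolls to the left until the plug points straight up; then push the chock that already stands on the left up against the keg too, just until it bears, so that the keg stays plug-up, held between the two flat-standing chocks alone. Leave the bottles, the tub and the sample pot where they stand.

Things in the scene. Friction and masses are not known exactly. Their poses are not given: they have to be found in the camera images.
- keg: Steel keg (0.85 kg) lying on its side, one end roughly towards the robot: 170 mm long, 130 mm over its two rubber rims, 124 mm over the body. Origin: centre, on the axis, 65 mm above the bench; y lies along the axis, x and z roll with it (level and upright at the start). Its centre of mass is 18 mm off the axis, so it rocks back to its starting roll when let go; 65 mm of travel turns it 1 rad
- keg_plug (a point): Top of the keg's red hexagonal filler plug (31 mm across, 20 mm proud of the body), 82 mm from the keg's axis, half-way along; z points out of the keg along the plug, y along the axis. Fast to the keg. It starts leaning 30 to 70 degrees from upright to the robot's right (towards the keg's own -x at the start); rolling the keg left (towards that +x) brings it up. Red stripes on the keg's ends point to it
- chock: The chock to fetch: yellow hard-plastic wedge on a rubber sole, 64 mm long (x), 46 mm wide (y, upright parallel sides), 40 mm high, 0.2 kg. Origin: centre, 20 mm above the bench. +x points to the thin tip; the slope rises at 38 degrees to a flat top at the tail. It slides under 1.3 to 3 N alone, under up to 10 N with the keg on it; left alone, the sole holds the keg
- chock_tail (a point): Middle of that chock's upright tail face, 32 mm behind its centre, 20 mm above the bench; axes as the chock. With the slope touching the keg, the chock's centre lies 55 mm and the tail 87 mm from the keg's axis (level, square to it), where an upright gripper fouls the keg or its plug: push from behind with the tool leaned back from the keg
- chock_left: A second, like chock, standing ready to the left of the keg, 165 to 200 mm from the keg's axis at the start, slope to the keg and square to it within 6 degrees (+x towards the keg); origin at its centre. The keg rolls 35 to 80 mm towards it. Pushed too far, it rolls the keg back off its mark; where it meets the keg is felt as a rise of the pushing force
- chock_left_tail (a point): Middle of the second chock's upright tail face, 32 mm behind its centre, 20 mm above the bench; axes as that chock
- tablet_tub: Bystander: white tub with a blue lid, 68 mm in diameter, 82 mm high; origin at the centre of its underside. It and the chock may have swapped places
- wash_bottle: Bystander: wash bottle with a blue cap and a bent spout, 66 x 109 x 186 mm; origin at the centre of its underside
- reagent_amber: Bystander: amber bottle with a black cap, 60 mm in diameter, 125 mm high; origin at the centre of its underside
- sample_pot: Bystander: sample pot with a red lid, 49 mm in diameter, 60 mm high; origin at the centre of its underside
Things that resemble listed ones, but are neither listed nor needed, are in the scene too. What is shaped like the chock_left but pink or turquoise is not meant.

How it is judged:
By the outcome, as a careful person would: the job done as asked, in the order asked, and still so for the second after the job is handed in, with the robot touching nothing.
It also fails if it takes over 72 s, if anything falls off the work surface, if the arm or the gripper's body presses on something with over 40 N, if the wrist force passes 120 N, or if a joint passes its speed limit or range.

## Robot

A 7-joint arm with a two-finger parallel gripper is mounted at the origin on a cart in front of the work surface, level with it; the furniture and walls round the work are solid. World frame = base frame: x ahead of the robot, y to its left, z up, the work surface at z = 0. Lengths are in m, angles in rad, forces in N, time in s.
With the tool pointing down it reaches from about 0.425 to 0.825 m from the base axis. Payload 3.6 kg.
Tool frame: the origin (TCP) lies where the fingers leave the gripper's body, on its centre line; the fingertips stand 73 mm ahead of it and the grasp point (between the pads) lies 54 mm ahead of it; z points along the fingers, y is the line along which they close (so a half turn about z gives the same grasp; the last joint's range is limited). The gripper opens to 85 mm and grips with 20 to 120 N. Pads are 22 mm wide; open, the fingers measure 114 mm over their backs; the gripper's body (76 mm by 85 mm) begins 54 mm behind the grasp point. The pads swing forward as they close: fully open they stand 13 mm farther back than shut.
Start: joints at [-1.135, 0.615, -0.013, 1.423, 0.008, 1.103, -0.04], TCP at [0.29, 0.582, 0.304] pointing down, gripper open.
Joint ranges: [-3.12, 3.12], [-0.3, 2.06], [-1.34, 1.32], [0.26, 2.42], [-1.36, 4.5], [0.01, 1.98], [-2.84, 2.84]. Speed limits (rad/s): [2.79, 2.79, 3.14, 3.14, 3.14, 3.14, 3.14].

## Interface

Orientations are given as a unit quaternion [x, y, z, w].
In Python, from station import arm, snapshot, camera_info, ticket gives the robot as it stands. Calls block until the motion is done:
- arm.movep(position, orientation): joint-space move of the TCP to a pose.
- arm.line_to(position, velocity=0.15, ori=None): straight line of the TCP; ori=None keeps the orientation; velocity is the mean speed in m/s.
- arm.move_j(angles): joint-space move.
- arm.move_gripper(opening, effort=None): opening from 0.0 (shut) to 1.0 (fully open); effort is the grip in N (None keeps the last); returns when the fingers have stopped.
- arm.pause(seconds).
- arm.ik(position, orientation): joint angles nearest the present ones, or None.
- snapshot(name): name is "scene" or "top" or "wrist"; returns the picture (420x560x3 uint8, blue, green, red); there is no depth.
- camera_info(name): a dict with "fx", "fy", "cx", "cy" (pixels), "R" (3x3) and "t" (3): a world point X has camera coordinates R X + t; the wrist camera has in their place "T_tool_cam" (4x4, takes a point from camera to tool coordinates, whose origin is the TCP and whose axes are the flange's). Camera axes: x right, y down, z forward; pixel columns grow to the right and rows downward; lengths in m; the calibration is good to about 2 mm. A picture is of the moment at which its call begins: read the wrist's pose just before it. camera_info takes no time and is no camera call.
A pose or a line that the arm cannot do raises arm.MotionError and nothing moves.
- ticket.finish_job(): hands the job in; it is judged then, once.
Readings, each from a call of its own:
- arm.read_time(): time.
- arm.read_joint_positions(): joint angles.
- arm.read_dq(): joint speeds.
- arm.read_effort(): joint torques, N m.
- arm.read_tool_pos(): TCP position.
- arm.read_eef_rot(): TCP orientation.
- arm.read_ft_force(): force on the tool from outside, world axes, zero at the start.
- arm.read_wrist_torque(): the same for the moment, N m.
- arm.read_opening(): opening from 0.0 (shut) to 1.0 (fully open).
- arm.read_finger_force(): force on a finger pad.
Only numpy, scipy, OpenCV 4.12 (cv2) and the standard library are available. Lean on these libraries where they do the work, as an engineer would, in place of code of your own. Each camera call takes 0.05 s, during which the arm holds its last target. There are 200 camera calls.

## Working session

There is one attempt and no reset: what is moved stays moved. The work goes in short steps, each a Python script; the robot and the scene stay as the last script left them, time stands still between calls to the robot, and variables do not carry over. Pictures are saved under pics/ and viewed, at most 10 in all, crops included, and the job is handed in when it is done.

```bash
ls; mkdir -p pics
python3 - <<'E'
from station import arm, snapshot, camera_info
import cv2, numpy as np
for n in ("scene","top"):
    cv2.imwrite(f"pics/{n}0.png",cv2.resize(snapshot(n),(800,600)))
    cv2.imwrite(f"{n}0_raw.png",snapshot(n))
    c=camera_info(n); R=np.array(c["R"]);print(n,c["fx"],c["cx"],c["cy"],-R.T@np.array(c["t"]),R.round(3).tolist())
print(camera_info("wrist"),arm.read_time(),arm.read_eef_rot())
E
```

```text
pics
scene 429.755580890581 284.689008236247 211.166936431309 [-0.11235173 -0.61892489  1.05363687] [[0.658, -0.753, 0.019], [-0.52, -0.473, -0.711], [0.545, 0.458, -0.703]]
top 485.2395351538532 283.7914454212648 205.38369883374529 [0.38295077 0.00231549 1.4879509 ] [[-0.01, -1.0, -0.002], [-0.99, 0.01, -0.139], [0.139, 0.0, -0.99]]
{'fx': 309.99255451677396, 'fy': 309.99255451677396, 'cx': 281.18660958557376, 'cy': 205.07408995952179, 'T_tool_cam': array([[-9.29391565e-04, -9.51174551e-01, -3.08652087e-01,
         7.93358948e-02],
       [ 9.99999443e-01, -7.29441557e-04, -7.63204955e-04,
        -3.75193623e-04],
       [ 5.00797471e-04, -3.08652624e-01,  9.51174698e-01,
        -7.05013291e-02],
       [ 0.00000000e+00,  0.00000000e+00,  0.00000000e+00,
         1.00000000e+00]])} 0.2 [ 2.28872379e-01  9.73456112e-01 -7.71927183e-04 -1.90382824e-04]
```

View pics/scene0.png

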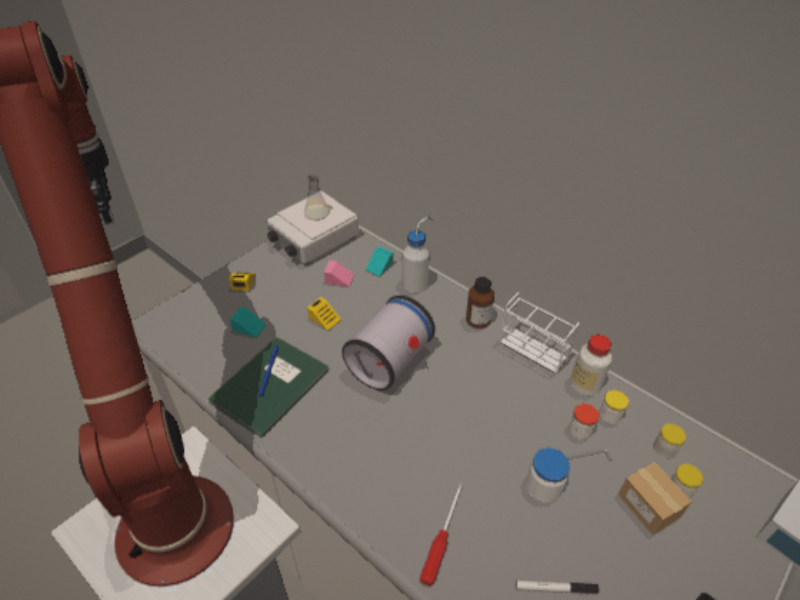

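View pics/top0.png

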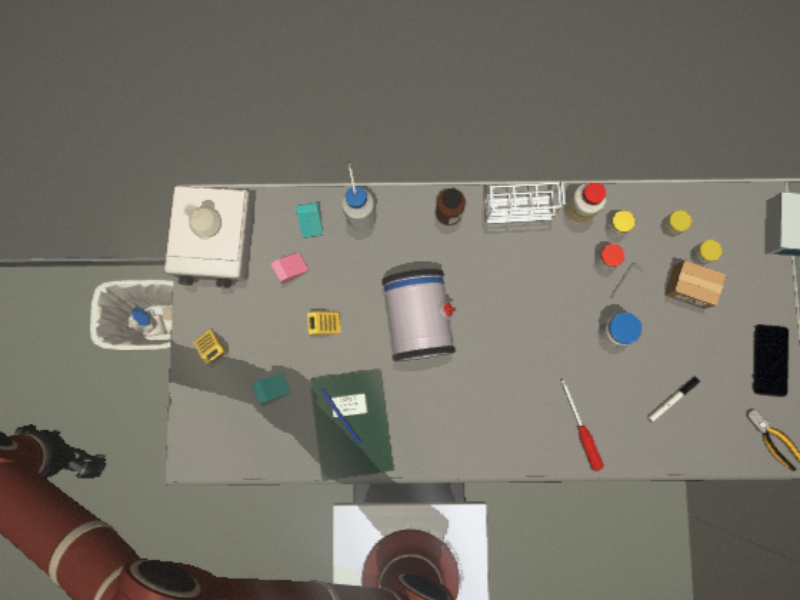

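The top view shows the chock to fetch at (209,346), its black tail mark lower right. The left chock is at (323,322) with its tip to the right, and the keg is at (419,314) with its plug at (449,310). The tub is on the right at (625,328).

```bash
cat > h.py <<'E'
from station import arm, snapshot, camera_info, ticket
import cv2, numpy as np
from scipy.spatial.transform import Rotation as Ro
def cam(n):
    c=camera_info(n)
    K=(c["fx"],c["fy"],c["cx"],c["cy"])
    if n=="wrist":
        T=np.eye(4);T[:3,:3]=Ro.from_quat(arm.read_eef_rot()).as_matrix();T[:3,3]=arm.read_tool_pos()
        T=T@c["T_tool_cam"]; return K,T[:3,:3],T[:3,3]
    R=np.array(c["R"]); return K,R.T,-R.T@np.array(c["t"])
def ray(C,uv,z):
    (fx,fy,cx,cy),R,o=C
    uv=np.atleast_2d(uv).astype(float)
    d=np.c_[(uv[:,0]-cx)/fx,(uv[:,1]-cy)/fy,np.ones(len(uv))]@R.T
    return o+d*((z-o[2])/d[:,2])[:,None]
def mask(im,lo,hi):
    return cv2.inRange(cv2.cvtColor(im,cv2.COLOR_BGR2HSV),lo,hi)
def yellow(im): return mask(im,(18,120,70),(34,255,255))
def red(im): return mask(im,(0,150,70),(8,255,255))|mask(im,(172,150,70),(180,255,255))
def blobs(m,amin):
    cs,_=cv2.findContours(cv2.morphologyEx(m,cv2.MORPH_CLOSE,np.ones((5,5))),cv2.RETR_EXTERNAL,cv2.CHAIN_APPROX_NONE)
    return [c for c in cs if cv2.contourArea(c)>amin]
def tool(push,lean,flip=1):
    """quat: fingers down, leaned back by lean (rad) against push dir (yaw rad); closing axis square to push; tool x = flip*push side"""
    p=np.array([np.cos(push),np.sin(push),0]); z=p*np.sin(lean)-np.array([0,0,np.cos(lean)])
    x=flip*(p*np.cos(lean)+np.array([0,0,np.sin(lean)])); y=np.cross(z,x)
    return Ro.from_matrix(np.c_[x,y,z]).as_quat()
E
python3 - <<'E'
from h import *
im=cv2.imread("top0_raw.png");C=cam("top")
for nm,m,z,a in(("yel",yellow(im),.02,40),("red",red(im),.1,8)):
  for c in blobs(m,a):
    r=cv2.minAreaRect(c); b=ray(C,cv2.boxPoints(r),z)
    print(nm,np.round(r[0],1),"ctr",ray(C,[r[0]],z)[0].round(3),"corners",b[:,:2].round(3).tolist())
for p in [(385,277),(443,277),(392,357),(454,350)]: print(p,ray(C,[np.array(p)*.7],.065)[0].round(3))
cv2.imwrite("pics/crop.png",cv2.resize(im[170:270,130:340],None,fx=3.8,fy=3.8,interpolation=cv2.INTER_CUBIC))
for x,y in((.45,.42),(.5,-.1),(.5,.2),(.45,.3)):
  for f in(1,-1):
    print(x,y,f,*[(l,arm.ik([x,y-np.sign(1)*.0,.12],tool(s*np.pi/2,l,f)) is not None) for l in(0,.5,.7) for s in (1,-1)])
E
```

```text
yel [546.5 312.5] ctr [ 0.261 -0.772  0.02 ] corners [[0.277, -0.724], [0.309, -0.76], [0.244, -0.819], [0.213, -0.784]]
yel [146.  242.7] ctr [0.479 0.42  0.02 ] corners [[0.489, 0.459], [0.519, 0.418], [0.47, 0.382], [0.44, 0.423]]
yel [226.  225.5] ctr [0.529 0.179 0.02 ] corners [[0.552, 0.212], [0.552, 0.145], [0.506, 0.145], [0.507, 0.212]]
yel [496.5 175. ] ctr [ 0.677 -0.654  0.02 ] corners [[0.699, -0.632], [0.698, -0.678], [0.654, -0.675], [0.655, -0.629]]
yel [475.5 154. ] ctr [ 0.744 -0.593  0.02 ] corners [[0.766, -0.571], [0.766, -0.618], [0.721, -0.615], [0.722, -0.569]]
yel [436.  154.5] ctr [ 0.743 -0.471  0.02 ] corners [[0.767, -0.45], [0.767, -0.494], [0.719, -0.491], [0.72, -0.448]]
red [ 86. 410.] ctr [0.02  0.548 0.1  ] corners [[-0.003, 0.585], [0.044, 0.587], [0.043, 0.511], [-0.004, 0.509]]
red [ 58.5 399.4] ctr [0.048 0.625 0.1  ] corners [[0.038, 0.694], [0.117, 0.625], [0.059, 0.555], [-0.02, 0.624]]
red [ 15.4 361.4] ctr [0.15  0.749 0.1  ] corners [[0.169, 0.85], [0.243, 0.792], [0.131, 0.648], [0.059, 0.708]]
red [412.8 313.1] ctr [ 0.269 -0.355  0.1  
[... 502 characters left out ...]
(392, 357) [0.452 0.031 0.065]
(454, 350) [ 0.465 -0.096  0.065]
0.45 0.42 1 (0, True) (0, True) (0.5, True) (0.5, True) (0.7, True) (0.7, True)
0.45 0.42 -1 (0, True) (0, True) (0.5, True) (0.5, True) (0.7, True) (0.7, True)
0.5 -0.1 1 (0, True) (0, True) (0.5, True) (0.5, True) (0.7, True) (0.7, True)
0.5 -0.1 -1 (0, True) (0, True) (0.5, True) (0.5, True) (0.7, True) (0.7, True)
0.5 0.2 1 (0, True) (0, True) (0.5, True) (0.5, True) (0.7, True) (0.7, True)
0.5 0.2 -1 (0, True) (0, True) (0.5, True) (0.5, True) (0.7, True) (0.7, True)
0.45 0.3 1 (0, True) (0, True) (0.5, True) (0.5, True) (0.7, True) (0.7, True)
0.45 0.3 -1 (0, True) (0, True) (0.5, True) (0.5, True) (0.7, True) (0.7, True)
```

View pics/crop.png

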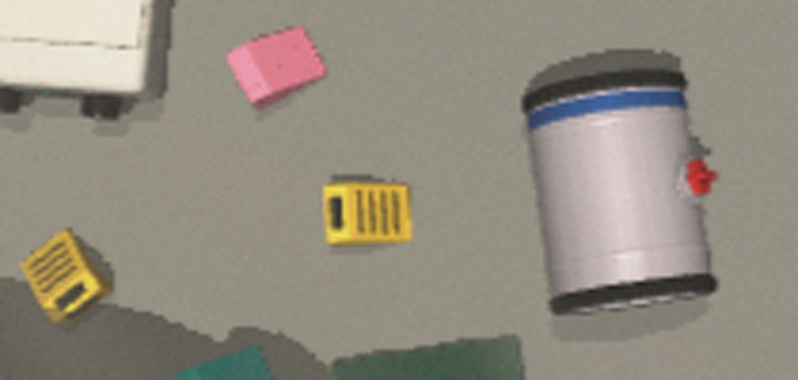

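The crop confirms the chock's tip points up-left (yaw about 36°) and the left chock's tip points right. The keg axis is yawed about 6°, with the plug to the right. I'll hover over the chock in the leaned grasp pose and check with the wrist camera.

Run:
```python
from h import *
yaw=np.radians(36.3); c=np.array([.479,.42,0]); d=np.array([np.cos(yaw),np.sin(yaw),0])
q=tool(yaw,.6,1)
zt=Ro.from_quat(q).as_matrix()[:,2]
g=c-.008*d+[0,0,.026]; p=g-.054*zt
print("pre", p-.1*zt, arm.ik(p-.1*zt,q), arm.ik(p,q))
print("place",arm.ik(np.array([.55,-.22,.08]),tool(np.radians(96),.6,1)))
arm.movep(p-.1*zt,q); print(arm.read_time())
C=cam("wrist"); im=snapshot("wrist"); cv2.imwrite("pics/w1.png",im)
for b in blobs(yellow(im),300):
    r=cv2.minAreaRect(b); print(r, ray(C,cv2.boxPoints(r),.0).round(3).tolist())
```

```text
pre [0.40247313 0.36378542 0.15310168] [-0.55134479  0.64074245 -0.38948209  2.26373489  2.36161058  0.46560297
  2.23189384] [-0.41919781  0.90156953 -0.57903355  2.13463284  2.32071402  0.64681817
  2.40824539]
place [ 0.54491644  0.95026068 -0.03723378  1.57049141 -0.5177614   1.05980421
  0.98061652]
2.225
((544.5, 331.0), (70.0, 29.0), 90.0) [[0.54, 0.22, 0.0], [0.554, 0.202, 0.0], [0.506, 0.182, 0.0], [0.493, 0.2, 0.0]]
((281.2007141113281, 209.4185028076172), (73.32010650634766, 64.32626342773438), 87.87889862060547) [[0.49, 0.465, 0.0], [0.526, 0.42, 0.0], [0.473, 0.381, 0.0], [0.44, 0.423, 0.0]]
```

View pics/w1.png

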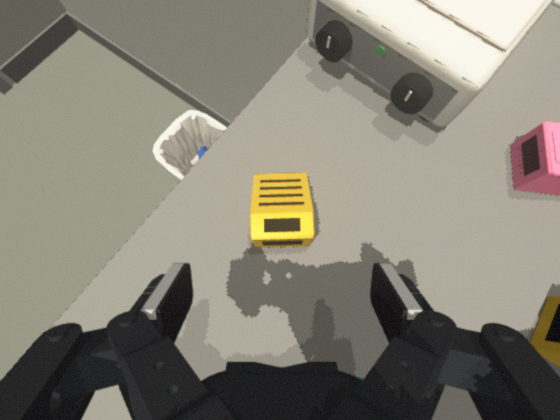

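The wrist view shows the chock centred at (282,210). Its tip edge runs (254..307,173) and its tail base (252..315,246), square to the fingers. I'll compute the exact pose and grip.

Run:
```python
from h import *
C=cam("wrist")
tip=ray(C,[(280.5,172.5)],.002)[0]; tail=ray(C,[(283,246)],.0)[0]
print(tip,tail,np.linalg.norm(tip-tail))
d=tip-tail; d[2]=0; d/=np.linalg.norm(d); yaw=np.arctan2(d[1],d[0]); c=(tip+tail)/2; c[2]=0
print(c,np.degrees(yaw))
q=tool(yaw,.6,1); zt=Ro.from_quat(q).as_matrix()[:,2]
p=c-.008*d+[0,0,.027]-.054*zt
arm.line_to(p,velocity=.12,ori=q)
print(arm.read_time(),arm.read_ft_force())
arm.move_gripper(0.3,40)
print(arm.read_opening(),arm.read_finger_force(),arm.read_ft_force())
p=np.array(arm.read_tool_pos())
arm.line_to(p+[0,0,.04],velocity=.1)
cv2.imwrite("pics/w2.png",snapshot("wrist"))
arm.line_to(p+[0,0,.24],velocity=.25)
print(arm.read_time(),arm.read_opening(),arm.read_finger_force(),arm.read_ft_force(),arm.read_tool_pos())
np.save("grip.npy",[*c,yaw,*p,*q])
```

```text
[0.50762968 0.44185015 0.002     ] [0.4565821  0.40184352 0.        ] 0.06488748769734203
[0.48210589 0.42184683 0.        ] 38.086248292641024
3.2667 [ 0.63949057 -0.88903498  0.23653801]
0.5341291894918044 41.74708189530065 [-1.82144472 -2.13569676  5.23412826]Traceback (most recent call last):
  File "<stdin>", line 16, in <module>
station.MotionError: the arm cannot follow that straight line within its joint ranges
```

View pics/w2.png

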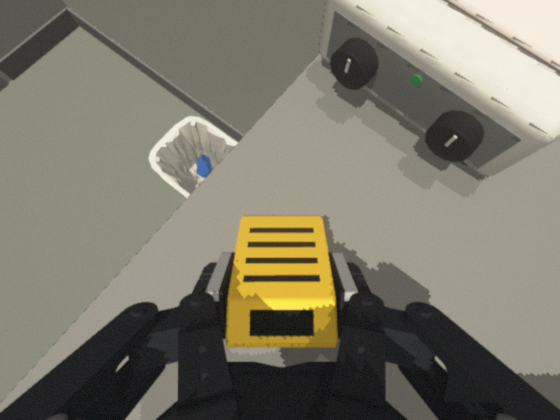

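The chock is gripped square and held between the pads. Next I'll plan the carry over the keg.

Run:
```python
from h import *
print(arm.read_joint_positions(),arm.read_tool_pos(),arm.read_opening())
for yaw,lean,pos in((38,.6,(.42,.36,.25)),(50,.6,(.42,.3,.33)),(60,.3,(.42,.3,.33)),(60,.6,(.45,.2,.33)),(75,.6,(.45,.1,.33)),(85,.6,(.5,0,.33)),(96,.6,(.55,-.2,.33)),(96,.6,(.55,-.2,.08))):
    r=arm.ik(pos,tool(np.radians(yaw),lean,1)); print(yaw,lean,pos,None if r is None else np.round(r,2))
```

```text
[-0.54297601  0.76467974 -0.36166076  2.12484058  2.41208645  0.43565433
  2.27505114] [0.45128051 0.39769744 0.11134756] 0.5368371219739514
38 0.6 (0.42, 0.36, 0.25) [-0.77  0.42 -0.01  2.16  2.12  0.08  2.5 ]
50 0.6 (0.42, 0.3, 0.33) [-0.58  0.24 -0.01  2.13 -0.69  0.24 -0.66]
60 0.3 (0.42, 0.3, 0.33) [-1.02  0.33  0.56  1.95 -0.51  0.71 -0.68]
60 0.6 (0.45, 0.2, 0.33) [ 0.32  0.32 -0.76  2.11 -0.44  0.35 -0.51]
75 0.6 (0.45, 0.1, 0.33) [ 0.81  0.48 -1.14  2.05 -0.17  0.59 -0.35]
85 0.6 (0.5, 0, 0.33) [ 0.93  0.65 -1.15  1.83 -0.01  0.88 -0.17]
96 0.6 (0.55, -0.2, 0.33) [ 1.04  0.88 -1.15  1.41  0.19  1.38  0.1 ]
96 0.6 (0.55, -0.2, 0.08) [ 0.99  1.16 -0.96  1.59  0.37  1.    0.17]
```

Run:
```python
from h import *
def go(yaw,lean,pos):
    q=tool(np.radians(yaw),lean,1); print(pos,np.round(arm.ik(pos,q),2)); arm.movep(pos,q)
go(38,.6,(.42,.36,.25)); go(50,.6,(.42,.3,.33))
print(arm.read_time(),arm.read_opening())
for yaw,pos in((60,(.45,.2,.33)),(80,(.48,.05,.33)),(96,(.55,-.2,.33)),(96,(.55,-.2,.08))):
    print(pos,np.round(arm.ik(pos,tool(np.radians(yaw),.6,1)),2))
```

```text
(0.42, 0.36, 0.25) [-0.77  0.42 -0.01  2.16  2.12  0.08  2.5 ]
(0.42, 0.3, 0.33) [-0.73  0.24  0.18  2.14 -0.85  0.28 -0.5 ]
7.5083 0.532879631790226
(0.45, 0.2, 0.33) [-0.23  0.25 -0.05  2.12 -0.92  0.5  -0.04]
(0.48, 0.05, 0.33) [ 0.14  0.35 -0.02  1.96 -0.75  0.95  0.43]
(0.55, -0.2, 0.33) [ 0.44  0.63  0.1   1.43 -0.53  1.48  0.8 ]
(0.55, -0.2, 0.08) [ 0.61  0.95 -0.19  1.6  -0.41  0.99  0.87]
```

Run:
```python
from h import *
for yaw,pos in((60,(.45,.2,.33)),(80,(.48,.05,.33)),(96.1,(.55,-.2,.33))):
    arm.movep(pos,tool(np.radians(yaw),.6,1))
yaw=np.radians(96.1);q=tool(yaw,.6,1);d=np.array([np.cos(yaw),np.sin(yaw),0])
t=np.array([.552,-.158,.0725])-.0391*d
arm.movep(t+[0,0,.05],q); arm.line_to(t,velocity=.08)
print(arm.read_time(),arm.read_ft_force(),arm.read_opening())
arm.move_gripper(.8)
zt=Ro.from_quat(q).as_matrix()[:,2]
arm.line_to(t-.11*zt,velocity=.2)
C=cam("wrist"); im=snapshot("wrist"); cv2.imwrite("pics/w3.png",im); im2=snapshot("top"); cv2.imwrite("top1.png",im2)
import pickle; pickle.dump(C,open("C3.pkl","wb"))
print(arm.read_time())
```

```text
11.375 [-0.55343971 -0.11801714 -0.60528989] 0.5299988766137744
12.525
```

View pics/w3.png

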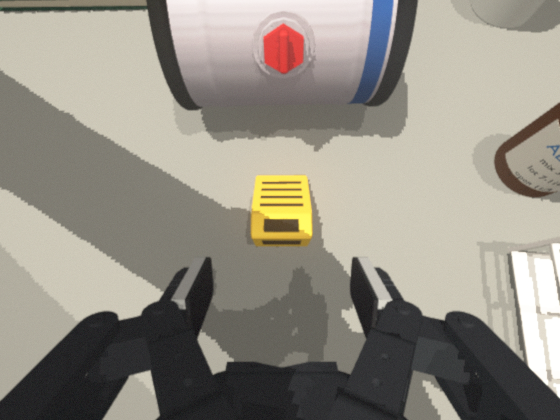

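The wrist view shows the chock at (282,210), in line with the plug at (284,48) and square to the keg. I'll estimate the plug angle, then push most of the way.

Run:
```python
from h import *
import pickle
from scipy.optimize import minimize_scalar
C=pickle.load(open("C3.pkl","rb")); im=cv2.imread("pics/w3.png")
yaw=np.radians(96.6); d=np.array([np.cos(yaw),np.sin(yaw),0]); k=np.array([.538,-.024,0])
b=max(blobs(red(im)[:130],200),key=cv2.contourArea); m=cv2.moments(b); uv=(m["m10"]/m["m00"],m["m01"]/m["m00"])
zs=np.linspace(.07,.15,161); P=np.array([ray(C,[uv],z)[0] for z in zs])
u=(P-k)@d; r=np.hypot(u,zs-.065); i=np.where(np.diff(np.sign(r-.080)))[0]
print(uv,[(P[j].round(4),np.degrees(np.arctan2(-u[j],zs[j]-.065))) for j in i])
b=max(blobs(red(cv2.imread("top1.png"))[190:240,290:330],8),key=cv2.contourArea);m=cv2.moments(b);print(m["m10"]/m["m00"]+290,m["m01"]/m["m00"]+190)
tip=ray(C,[(282,176.5)],.002)[0]; tail=ray(C,[(282,246)],0)[0]; c=(tip+tail)/2
print("chock",tip,tail,c,np.linalg.norm(tip-tail),"axis dist",(k-c)@d)
# edge of keg: tangent from camera on right side
o=C[2]; e=ray(C,[(283,106)],0)[0]; v=(e-o); a=np.array([v@d,v[2]]);a/=np.linalg.norm(a)
# axis lateral s: distance from (s,.065) to line through o = .062
os=(o-k)@d; s=np.linspace(-.03,.03,601); dist=np.abs((s-os)*a[1]-(.065-o[2])*a[0]); print("axis lateral corr",s[np.argmin(abs(dist-.062))])
```

```text
(283.2139858462277, 48.616048938467074) [(array([ 0.5451, -0.0879,  0.1115]), np.float64(54.14347628094078))]
313.1547619047619 216.3095238095238
chock [ 0.54863025 -0.12773521  0.002     ] [ 0.55529833 -0.19067765  0.        ] [ 0.55196429 -0.15920643  0.001     ] 0.06332625561328047 axis dist 0.13591540370385513
axis lateral corr 0.001899999999999999
```

```bash
cat >> h.py <<'E'
def pushpos(tail,yaw,lean=.6,z=.072):
    d=np.array([np.cos(yaw),np.sin(yaw),0]); p=np.array(tail,float)-.0503*d; p[2]=z; return p,d
E
python3 - <<'E'
from h import *
yaw=np.radians(96.6); q=tool(yaw,.6,1)
p0,d=pushpos([.5553,-.1907,0],yaw)
zt=Ro.from_quat(q).as_matrix()[:,2]
arm.move_gripper(.12,40)
arm.line_to(p0-.025*d-.04*zt,velocity=.2,ori=q); arm.line_to(p0-.025*d,velocity=.1)
print(arm.read_time(),arm.read_ft_force())
for s,v in [(-.01,.05),(.02,.05),(.05,.06),(.075,.05),(.085,.04),(.1,.04),(.115,.04),(.128,.04)]:
    arm.line_to(p0+s*d,velocity=v); f=np.array(arm.read_ft_force())
    print(s,round(arm.read_time(),2),"F.d",round(f@d,2),f.round(1),(np.array(arm.read_tool_pos())-p0)@d)
    if abs(f@d)>25: break
C=cam("wrist");im=snapshot("wrist");cv2.imwrite("pics/w4.png",im);cv2.imwrite("top2.png",snapshot("top"));cv2.imwrite("scene2.png",snapshot("scene"))
import pickle; pickle.dump(C,open("C4.pkl","wb"))
E
```

```text
14.1333 [-0.46957378  0.51789995  0.46663718]
-0.01 14.58 F.d 0.94 [0.6 1.  0.1] -0.009583502066790988
0.02 15.33 F.d -0.35 [ 0.9 -0.2  0.3] 0.02040240190621292
0.05 15.98 F.d 0.14 [-0.2  0.1  0.2] 0.050799041559413116
0.075 16.63 F.d -0.31 [-0.  -0.3  0. ] 0.0757432105610711
0.085 17.03 F.d -0.27 [ 0.6 -0.2  0.6] 0.08565798264840575
0.1 17.56 F.d -0.37 [ 0.9 -0.3  0.9] 0.1012586876039001
0.115 18.08 F.d 0.38 [ 0.3  0.4 -0.1] 0.11589259454709308
0.128 18.56 F.d -1.31 [ 0.9 -1.2  0.5] 0.12829176285819924
```

View pics/w4.png

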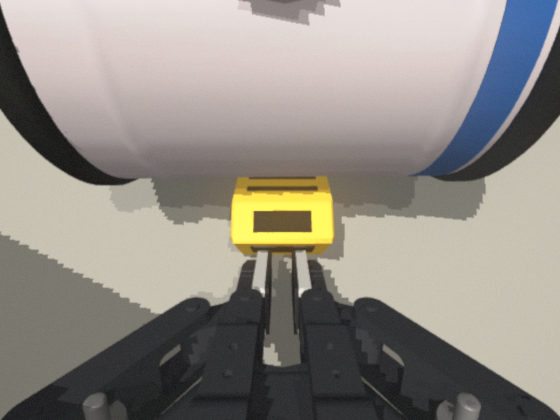

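The chock is under the keg, centred and square, with its tail at (282,250), and the keg has rolled so the plug is nearly out of view at the top. Next I'll triangulate the plug from the top and scene views.

```bash
cat >> h.py <<'E'
def plug(top,scene,near):
    """triangulate the red plug centroid from top+scene pictures"""
    o,dd,uvs=[],[],[]
    for n,im in(("top",top),("scene",scene)):
        C=cam(n); (fx,fy,cx,cy),R,t=C
        v=R.T@(np.array(near)-t); e=np.array([fx*v[0]/v[2]+cx,fy*v[1]/v[2]+cy])
        best=None
        for b in blobs(red(im),8):
            m=cv2.moments(b); uv=np.array([m["m10"]/m["m00"],m["m01"]/m["m00"]])
            if np.linalg.norm(uv-e)<30 and (best is None or m["m00"]>best[0]): best=(m["m00"],uv)
        uv=best[1]; uvs.append(uv.round(1)); p=ray(C,[uv],0)[0]; v=p-t; o.append(t); dd.append(v/np.linalg.norm(v))
    A=sum(np.eye(3)-np.outer(v,v) for v in dd); b=sum((np.eye(3)-np.outer(v,v))@t for v,t in zip(dd,o))
    P=np.linalg.solve(A,b); return P,uvs,[np.linalg.norm((np.eye(3)-np.outer(v,v))@(P-t)) for v,t in zip(dd,o)]
E
python3 - <<'E'
from h import *
P=plug(cv2.imread("top0_raw.png"),cv2.imread("scene0_raw.png"),(.545,-.087,.11)); print(P)
P=plug(cv2.imread("top2.png"),cv2.imread("scene2.png"),(.54,.01,.14)); print(P)
yaw=np.radians(96.6);p0,d=pushpos([.5553,-.1907,0],yaw)
tail=np.array([.5553,-.1907,0])+.1283*d
from pickle import load
C=load(open("C4.pkl","rb")); t2=ray(C,[(282,253)],0)[0]; print("tail",tail,t2)
for t in(tail,t2):
  ax=t+.087*d; print("axis",ax,"plug lateral",(P[0]-ax)@d, "deg",np.degrees(np.arcsin((P[0]-ax)@d/.077)))
im=np.hstack([cv2.resize(cv2.imread(f)[y:y+100,x:x+100],(400,400),interpolation=cv2.INTER_CUBIC) for f,x,y in(("top2.png",240,170),("scene2.png",210,180))]); cv2.imwrite("pics/c5.png",im)
E
```

```text
(array([ 0.54612089, -0.08388356,  0.0988344 ]), [array([313.7, 216.2]), array([289.1, 239.4])], [np.float64(0.0009143748941001851), np.float64(0.0009143748940999779)])
(array([ 0.53556907, -0.00426155,  0.12995934]), [array([286.1, 219. ]), array([266.9, 221. ])], [np.float64(0.0008344561781711476), np.float64(0.0008344561781711084)])
tail [ 0.54055356 -0.06325027  0.        ] [ 0.54085948 -0.06459904  0.        ]
axis [0.53055403 0.02317316 0.        ] plug lateral -0.027829304722966682 deg -21.187400567152828
axis [0.53085995 0.02182439 0.        ] plug lateral -0.026454316346453424 deg -20.094073148624418
```

View pics/c5.png

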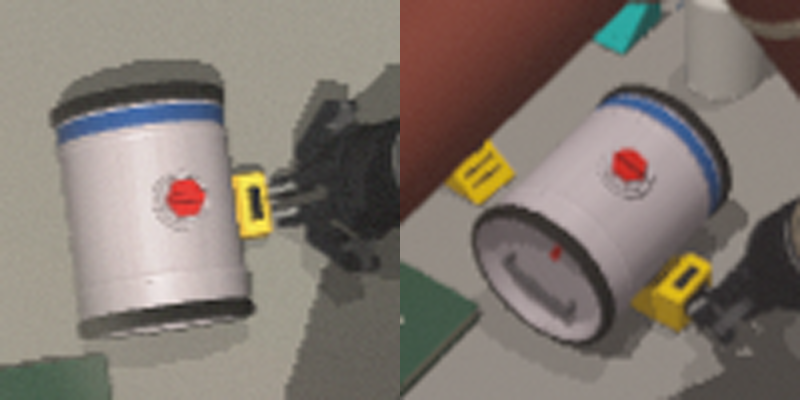

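Both views show the plug still leaning about 15–20° to the right. I'll push on by 15 mm and re-measure.

```bash
cat >> h.py <<'E'
def report(s,tag,tail0=(.5553,-.1907,0)):
    yaw=np.radians(96.6);p0,d=pushpos(tail0,yaw)
    t=snapshot("top");sc=snapshot("scene");cv2.imwrite(f"top{tag}.png",t);cv2.imwrite(f"scene{tag}.png",sc)
    P,uv,res=plug(t,sc,(.53,.02,.145))
    ax=np.array(tail0)+(s+.087)*d; u=(P-ax)@d
    print("plug",P.round(4),uv,np.round(res,4),"axis",ax.round(4),"u",u.round(4),"deg",np.degrees(np.arctan2(u,P[2]-.065)))
    # top view: circle of the red top at z=.145
    C=cam("top");b=ray(C,[uv[0]],.145)[0];print("top-only lateral",((b-ax)@d).round(4))
    print("force",np.round(arm.read_ft_force(),2),arm.read_time())
E
python3 - <<'E'
from h import *
yaw=np.radians(96.6); p0,d=pushpos([.5553,-.1907,0],yaw)
arm.line_to(p0+.1433*d,velocity=.04); arm.pause(.2)
s=(np.array(arm.read_tool_pos())-p0)@d; print(s)
report(s,3)
E
```

```text
0.14368628755907772
plug [0.5317 0.0268 0.1348] [array([275.1, 220.3]), array([258.4, 215.6])] [0.0008 0.0008] axis [0.5288 0.0385 0.    ] u -0.0119 deg -9.680697952654773
top-only lateral -0.0114
force [ 0.91 -0.8  -0.95] 19.5417
```

Run:
```python
from h import *
yaw=np.radians(96.6); p0,d=pushpos([.5553,-.1907,0],yaw); q=tool(yaw,.6,1)
arm.line_to(p0+.152*d,velocity=.03); arm.pause(.2)
s=(np.array(arm.read_tool_pos())-p0)@d; print(s)
report(s,4)
# back off gently, rise, look from straight above
zt=Ro.from_quat(q).as_matrix()[:,2]
arm.line_to(p0+.11*d,velocity=.1); arm.line_to(p0+.11*d-.12*zt,velocity=.2)
qv=tool(yaw,.3,1); 
for pos in ((.545,-.03,.36),(.545,-.06,.34)):
    r=arm.ik(pos,qv); print(r)
    if r is not None: arm.movep(pos,qv); break
C=cam("wrist"); print("optical axis",C[1][:,2],C[2]); im=snapshot("wrist"); cv2.imwrite("pics/w6.png",im)
import pickle; pickle.dump(C,open("C6.pkl","wb"))
report(s,5)
```

```text
0.1512620484506963
plug [0.5296 0.0429 0.1351] [array([269.4, 221. ]), array([254. , 213.4])] [0.0007 0.0007] axis [0.5279 0.046  0.    ] u -0.0033 deg -2.6752274901786484
top-only lateral -0.003
force [ 1.4  -3.7  -0.39] 20.2833
[ 0.03940628  0.43568196  0.14822482  1.62061453 -0.37537048  1.20410457
  0.44805842]
optical axis [-0.00254255 -0.01528922 -0.99987988] [0.53837305 0.02338522 0.44902286]
plug [0.5298 0.043  0.1345] [array([269.3, 221. ]), array([254.1, 213.4])] [0.0009 0.0009] axis [0.5279 0.046  0.    ] u -0.0032 deg -2.618945338001243
top-only lateral -0.0028
force [ 0.37 -0.84 -0.28] 22.7
```

View pics/w6.png

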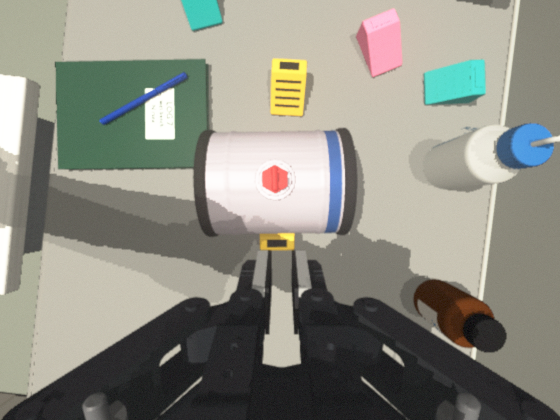

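The wrist view from above shows the keg holding on the right chock. The plug is at (275,180) and the body edges are at rows ~131 and 234. The left chock is at (289,87), clear of the keg. I'll measure the residual angle from this view using the tangent lines.

```bash
cat >> h.py <<'E'
def fromabove(im,C,yaw):
    d=np.array([np.cos(yaw),np.sin(yaw),0]); o=C[2]
    hsv=cv2.cvtColor(im,cv2.COLOR_BGR2HSV)
    b=min((b for b in blobs(red(im)[100:260,200:360],60)),key=lambda b:-cv2.contourArea(b)); m=cv2.moments(b)
    uv=np.array([m["m10"]/m["m00"]+200,m["m01"]/m["m00"]+100])
    g=cv2.GaussianBlur(cv2.cvtColor(im,cv2.COLOR_BGR2GRAY),(3,3),0).astype(float)
    out=[]
    for c in list(range(222,252,3))+list(range(298,325,3)):
        col=g[:,c]; gr=np.abs(np.diff(col)); a=105+np.argmax(gr[105:150]); e=215+np.argmax(gr[215:255])
        out.append((c,a+.5,e+.5))
    out=np.array(out); ang=[]
    for k in(1,2):
        P=ray(C,np.c_[np.full(2,uv[0]),np.full(2,np.polyval(np.polyfit(out[:,0],out[:,k],1),uv[0]))],0)[0]
        v=P-o; ang.append(np.arctan2(v@d,-v[2]))
    print("edges mid",np.median(out,0),"slopes",[np.polyfit(out[:,0],out[:,k],1)[0].round(3) for k in(1,2)])
    mid=sum(ang)/2; half=abs(ang[0]-ang[1])/2; D=(o[2]-.065)/np.cos(mid)
    ax=(o[2]-.065)*np.tan(mid); print("radius check",D*np.sin(half))
    pl=(ray(C,[uv],.146)[0]-o)@d; print("uv",uv,"axis lat",ax,"plug lat",pl,"deg",np.degrees(np.arcsin((pl-ax)/.081)), "axis pt",o@d+ax)
    return ax
E
python3 - <<'E'
from h import *; import pickle
fromabove(cv2.imread("pics/w6.png"),pickle.load(open("C6.pkl","rb")),np.radians(96.6))
E
```

```text
edges mid [249.  130.5 231.5] slopes [np.float64(-0.088), np.float64(0.299)]
radius check 0.0635594720787084
uv [274.60125786 179.11446541] axis lat 0.024185808703732888 plug lat 0.02085331230661302 deg -2.357924510279207 axis pt -0.01446301822050456
```

Both measurements put the plug about 2.4° short. I'll nudge the right chock 2.5 mm further and withdraw, and locate the left chock from the w6 picture in the same step.

Run:
```python
from h import *; import pickle
yaw=np.radians(96.6); p0,d=pushpos([.5553,-.1907,0],yaw); q=tool(yaw,.6,1); zt=Ro.from_quat(q).as_matrix()[:,2]
C=pickle.load(open("C6.pkl","rb")); im=cv2.imread("pics/w6.png")
b=min(blobs(yellow(im),400),key=lambda b:cv2.moments(b)["m01"]/cv2.moments(b)["m00"]); r=cv2.boxPoints(cv2.minAreaRect(b)); r=r[np.argsort(r[:,1])]
ta=ray(C,[r[:2].mean(0)],.04)[0]; ti=ray(C,[r[2:].mean(0)],.002)[0]
print("left rect",r.round(1).tolist(),"tail",ta,"tip",ti,np.linalg.norm((ta-ti)[:2]),np.degrees(np.arctan2(*(ti-ta)[1::-1])))
arm.movep(p0+.11*d-.12*zt,q); arm.line_to(p0+.135*d,velocity=.15); arm.line_to(p0+.1548*d,velocity=.03); arm.pause(.2)
s=(np.array(arm.read_tool_pos())-p0)@d; print(s); report(s,6)
arm.line_to(p0+.12*d,velocity=.1); arm.line_to(p0+.11*d-.12*zt,velocity=.2)
arm.movep((.545,-.03,.36),tool(yaw,.3,1))
C=cam("wrist"); im=snapshot("wrist"); cv2.imwrite("w7.png",im); pickle.dump(C,open("C7.pkl","wb"))
fromabove(im,C,yaw)
print(arm.read_time())
ql=tool(yaw+np.pi,.6,-1)
for pos in((.5,.12,.36),(.53,.3,.2),(.53,.28,.08),(.53,.2,.08)): print(pos,arm.ik(pos,ql) )
```

```text
left rect [[271.0, 59.0], [306.0, 59.0], [306.0, 115.0], [271.0, 115.0]] tail [0.52531462 0.20841363 0.04      ] tip [0.53311537 0.14625811 0.002     ] 0.06264311352454874 -82.84656983201208
0.15240270203005798
plug [0.5293 0.0442 0.1357] [array([268.9, 221.1]), array([253.6, 213.1])] [0.0005 0.0005] axis [0.5278 0.0471 0.    ] u -0.0031 deg -2.510051780644933
top-only lateral -0.0028
force [ 0.02 -5.27  2.45] 25.8167
edges mid [249.  129.5 226.5] slopes [np.float64(-0.093), np.float64(0.275)]
radius check 0.0626528903644546
uv [274.95517241 177.57586207] axis lat 0.025432697905139225 plug lat 0.022347992521866054 deg -2.1825104753997544 axis pt -0.013140230043309227
28.1
(0.5, 0.12, 0.36) [-0.80229985  0.46168505  0.42923015  1.71636064  0.41503158  1.21071858
 -0.47107237]
(0.53, 0.3, 0.2) [-0.98262569  0.84190058  0.47056364  1.51320609  0.19445086  1.15080247
 -0.59472951]
(0.53, 0.28, 0.08) [-0.97413836  1.00272024  0.48759933  1.59971423  0.13594535  0.91821003
 -0.61481784]
(0.53, 0.2, 0.08) [-0.90602312  0.96689314  0.51495442  1.74586639  0.1782166   0.76898749
 -0.56802735]
```

Run:
```python
from h import *; import pickle
yaw=np.radians(96.6); p0,d=pushpos([.5553,-.1907,0],yaw); q=tool(yaw,.6,1); zt=Ro.from_quat(q).as_matrix()[:,2]
arm.movep(p0+.11*d-.12*zt,q); arm.line_to(p0+.14*d,velocity=.15); arm.line_to(p0+.1582*d,velocity=.03); arm.pause(.15)
s=(np.array(arm.read_tool_pos())-p0)@d; print(s); report(s,7)
arm.line_to(p0+.12*d,velocity=.1); arm.line_to(p0+.11*d-.12*zt,velocity=.2)
report(s,8)
arm.movep((.545,-.03,.36),tool(yaw,.3,1))
yl=yaw+np.pi; ql=tool(yl,.6,-1); zl=Ro.from_quat(ql).as_matrix()[:,2]
pl,dl=pushpos([.5253,.2084,0],yl)
arm.movep((.5,.12,.36),ql); arm.movep(pl-.03*dl-.1*zl,ql); arm.line_to(pl-.03*dl,velocity=.15)
print(arm.read_time(),arm.read_ft_force())
```

```text
0.15548821949383265
plug [0.5288 0.0507 0.1346] [array([266.6, 221.4]), array([252. , 212.4])] [0.0008 0.0008] axis [0.5274 0.0502 0.    ] u 0.0004 deg 0.29336600834110094
top-only lateral 0.0006
force [-0.51 -4.93  1.29] 31.1333
plug [0.5288 0.0507 0.1346] [array([266.6, 221.4]), array([252. , 212.4])] [0.0008 0.0008] axis [0.5274 0.0502 0.    ] u 0.0004 deg 0.29336600834110094
top-only lateral 0.0006
force [-0.04  0.04 -0.04] 32.55
36.375 [-0.23551814  0.61498191 -0.30176976]
```

The plug is within 0.5° of upright. Next I'll push the left chock up until it bears.

Run:
```python
from h import *
yl=np.radians(276.6); pl,dl=pushpos([.5253,.2084,0],yl); C=cam("top")
def top():
    im=snapshot("top")
    b=max((b for b in blobs(red(im)[195:245,245:290],8)),key=cv2.contourArea); m=cv2.moments(b); return round(m["m10"]/m["m00"]+245,2)
def show(s):
    f=np.array(arm.read_ft_force()); print(s,round(arm.read_time(),2),"F",round(-f@dl,2),f.round(1),"at",round((np.array(arm.read_tool_pos())-pl)@dl,4),"plug col",top()); return -f@dl
for s,v in((-.01,.08),(.02,.06),(.05,.06),(.062,.04)): arm.line_to(pl+s*dl,velocity=v); show(s)
for s in np.arange(.064,.0765,.0015):
    arm.line_to(pl+s*dl,velocity=.02)
    if show(round(s,4))>4.5: break
cv2.imwrite("top9.png",snapshot("top"));cv2.imwrite("scene9.png",snapshot("scene"));cv2.imwrite("pics/w9.png",snapshot("wrist"))
```

```text
-0.01 36.77 F -0.09 [-0.1 -0.1 -0.1] at -0.009 plug col 266.56
0.02 37.48 F -0.12 [ 0.5 -0.1  0.2] at 0.0205 plug col 266.56
0.05 38.17 F 0.07 [-0.8 -0.   0.2] at 0.0507 plug col 266.56
0.062 38.67 F -0.16 [ 0.1 -0.1  0.5] at 0.0627 plug col 266.56
0.064 38.98 F 0.58 [-1.1  0.5 -0.6] at 0.064 plug col 266.56
0.0655 39.27 F 1.27 [-1.   1.2 -0.8] at 0.0651 plug col 266.56
0.067 39.58 F 1.04 [0.5 1.1 0.1] at 0.0671 plug col 266.56
0.0685 39.88 F 1.63 [-0.9  1.5  0. ] at 0.0688 plug col 266.63
0.07 40.17 F 1.15 [ 0.2  1.2 -0.2] at 0.0703 plug col 266.56
0.0715 40.48 F 1.07 [-0.3  1.  -0.5] at 0.0717 plug col 266.56
0.073 40.77 F 1.87 [ 0.4  1.9 -0.6] at 0.0731 plug col 266.56
0.0745 41.08 F 4.97 [-1.2  4.9  2. ] at 0.0736 plug col 266.72
```

Run:
```python
from h import *
yl=np.radians(276.6); pl,dl=pushpos([.5253,.2084,0],yl); zl=Ro.from_quat(tool(yl,.6,-1)).as_matrix()[:,2]
arm.line_to(pl+.0755*dl,velocity=.02); f=np.array(arm.read_ft_force()); print(f.round(2),(np.array(arm.read_tool_pos())-pl)@dl)
arm.line_to(pl+.045*dl,velocity=.1); arm.line_to(pl+.045*dl-.12*zl,velocity=.2)
arm.movep((.5,.14,.36),tool(yl,.3,-1))
report(.1555,10)
C=cam("wrist"); cv2.imwrite("w10.png",snapshot("wrist"))
s=cv2.imread("scene10.png")[170:300,190:330]; w=cv2.imread("w10.png")
cv2.imwrite("pics/c10.png",np.hstack([cv2.resize(s,(420,390),interpolation=cv2.INTER_CUBIC),cv2.resize(w,(380,390))]))
```

```text
[-1.73  4.33  1.86] 0.07417522116274229
plug [0.5287 0.0495 0.1353] [array([267. , 221.3]), array([252.2, 212.4])] [0.0007 0.0007] axis [0.5274 0.0502 0.    ] u -0.0008 deg -0.6650632580091468
top-only lateral -0.0006
force [ 0.31 -0.64 -1.08] 43.725
```

View pics/c10.png

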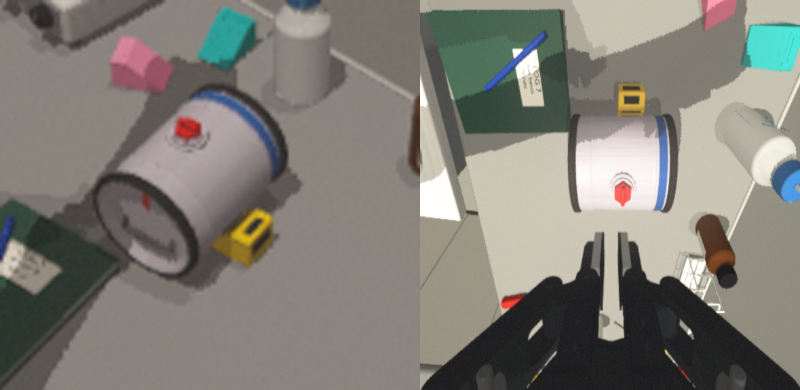

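The keg sits between both flat-standing chocks with the plug upright, about −0.7°. It shifted slightly when the left chock met it, so that chock bears, and the arm is clear. I'm handing in.

```bash
python3 -c "
from h import *
print(ticket.finish_job(),arm.read_time())"
```

```text
the job is handed in; nothing more can be done
the job is handed in; nothing more can be done
```

The job is handed in at about 44 s of the 72 s: the plug is upright to within about 1° by camera, the keg sits between the two flat-standing chocks, the arm is clear, and the bottles, tub and sample pot were left alone; no verdict came back.

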